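# Load a tube rack into the reader, under its blue cover

### The arm

A 7-joint arm with a two-finger parallel gripper is mounted at the origin on the work surface. World frame = base frame: x ahead of the robot, y to its left, z up, the work surface at z = 0. Lengths are in m, angles in rad, forces in N, time in s.
With the tool pointing down it reaches from about 0.4 to 0.85 m from the base axis. Payload 4.5 kg.
Tool frame: the origin (TCP) lies midway between the tips of the shut fingers; the grasp point (between the pads) lies 19 mm behind it; z points along the fingers, y is the line along which they close (so a half turn about z gives the same grasp; the last joint's range is limited). The gripper opens to 88 mm and grips with 3 to 60 N. Pads are 18 mm wide; open, the fingers measure 123 mm over their backs; the gripper's body (75 mm by 187 mm) begins 45 mm behind the grasp point.
Start: joints at [-1.22, 0.689, -0.195, 1.565, 0.157, 0.902, -0.215], TCP at [0.195, 0.594, 0.239] pointing down, gripper open.
Joint ranges: [-3.01, 3.01], [-0.46, 2.08], [-1.47, 1.51], [0.13, 2.56], [-1, 4.14], [0.04, 2.09], [-2.66, 2.66]. Speed limits (rad/s): [2.57, 2.57, 3.14, 3.14, 3.14, 3.14, 3.14].

### API

Orientations are given as a unit quaternion [x, y, z, w].
In Python, from plant import r gives the robot as it stands. The module is installed in compiled form; this text tells all that it offers.
- The arm moves only by the tool step_arm, never from a script. Its argument "increments" is a list of rows, each a list of 2 entries, a list of its own where there are three numbers: the shift along the world's x, y, z in cm, then the turn, a rotation vector about the world's x, y, z in degrees. A call has exactly 10 rows; each row shifts and turns the commanded pose from where the row before left it; what a row does not reach is not made up. A row lasts 1/10 s, in which the tool goes at most 50 mm and 8.59 degrees, less where a joint would pass 70% of its speed; a pose out of reach is approached as far as the arm can. A call is refused whole if a number of a shift passes 5 or a number of a turn 8.59, either way. A call with a gripper value outside its range is refused whole. "fingers" is the opening, from 0 (shut) to 1 (fully open), set as the call begins (left out, the last holds). The fingers move at their own pace and stop on an object; "grip_force" is the grip in N (left out, the last holds). Time passes only in rows, so rows that do not move let the fingers close, or fill a call up. It gives the time, the measured TCP pose, the force, the opening and the grip force at its end, in the units of the state.
- r.get_state(): the state, without advancing time (a new reading comes with each control period).
- r.snapshot(name): name is "side" or "top"; returns (picture, depth): 400x640x3 uint8, red, green, blue; 400x640 float32, m along the optical axis (not along the pixel's ray), 0 where there is no reading.
- r.calibration(name): a dict with "fov_y" (degrees; the focal length in pixels is half the picture's height over the tangent of half this angle, whatever the lens; pixels are square), "cx", "cy" (the principal point, pixels), "R" (3x3) and "t" (3): a world point X has camera coordinates R X + t. Camera axes: x right, y down, z forward; pixel columns grow to the right and rows downward; lengths in m; the calibration is good to about 2 mm. A picture is of the moment at which its call begins. calibration takes no time and is no camera call.
- r.finish_job(): hands the job in; it is judged then, once.
The state is a dict: "clock": time; "q": joint angles; "qd": joint speeds; "joint_torque": joint torques, N m; "tool_pos": TCP position; "eef_rot": TCP orientation; "contact_force": force on the tool from outside, world axes, zero at the start; "moment": the same for the moment, N m; "opening": opening from 0.0 (shut) to 1.0 (fully open); "finger_force": force on a finger pad.
Only numpy, scipy, OpenCV 4.12 (cv2) and the standard library are available. Lean on these libraries where they do the work, as an engineer would, in place of code of your own. Each camera call takes 0.05 s, during which the arm holds its last target. There are 200 camera calls.

### The job

Load the white tube rack into the bench-top reader: stand it between the aluminium guide rails with its orange end towards the mouth of the lane, and slide it in under the blue cover until it is fully home against the stop. Keep it upright all the way, let go of it, and leave the tip box, the bottle and the well plate where they are.

Things in the scene. Friction and masses are not known exactly. Their poses are not given: they have to be found in the camera images.
- rack_center (a point): White tube rack: loose solid block 130 mm long (its x), 30 wide (y), 50 high (z), 0.15-0.3 kg, graspable across its width. Five capped tubes fixed in its top along the middle reach 75 mm above its underside. The last 14 mm at its -x end (tail) are orange; the +x end is the nose. This point: the block's centre, 25 mm above the underside, 65 mm from either end.
- rack_nose (a point): Centre of the rack's nose end face (65 mm along +x from rack_center, 25 mm above the underside); same axes as the rack.
- reader: Fixed white bench-top reader with a straight lane into it. Origin: at table level, on the lane's centre line, right below the front edge of the blue cover. x points along the lane into the machine, z up. The lane is open above for x < 0. White housings 100 mm high flank it at |y| = 75 to 150 mm from x = 0 inwards.
- lane_mouth (a point): Start of the guide rails, on the lane's centre line at deck height, 150 mm before the cover's edge (reader x = -150 mm). Grey deck 100 mm wide, top 10 mm above the table. Two aluminium rails along x, 6 mm thick, 38 mm apart inside, tops 22 mm above the table, run from here to the stop; outside the mouth they flare outwards for 29 mm. Axes as the reader.
- cover_edge (a point): Middle of the clear blue cover's front edge, a bar 280 mm wide across the lane; this point is at its underside, 103 mm above the table (reader x = 0). Above the bar the cover's front rises steeply to 206 mm, so a tool pointing straight down runs into it: near and beyond the edge the tool must lean back towards reader -x. Axes as the reader.
- lane_stop (a point): The stop: a flat white wall across the lane at reader x = 142 mm. This point is on it, on the lane's centre line, 35 mm above the table, where the centre of the nose face sits when the rack is home. The orange tail face is then 12 mm inside the cover's edge. Axes as the reader.
- tipbox: Bystander: blue box of pipette tips with clear lid, 120 x 85 x 58 mm, loose. Origin at the centre of its underside. It stands on the side of the lane opposite to the rack.
- bottle: Bystander: bottle 68 mm in diameter, 170 mm high, loose. Origin at the centre of its underside.
- plate: Bystander: well plate with clear lid, 127 x 85 x 28 mm, loose. Origin at the centre of its underside.
Things that resemble listed ones, but are neither listed nor needed, are in the scene too. Leave any pink or red look-alike of the part that bears rack_center alone.

How it is judged:
By the outcome, as a careful person would: the job done as asked, in the order asked, and still so for the second after the job is handed in, with the robot touching nothing.
It also fails if it takes over 56 s, if anything falls off the work surface, if the arm or the gripper's body presses on something with over 40 N, if the wrist force passes 120 N, or if a joint passes its speed limit or range.

## Working session

There is one attempt and no reset: what is moved stays moved. The work goes in short steps, Python scripts to look and compute and a tool call to move; the robot and the scene stay as the last step left them, time stands still between calls to the robot, and variables do not carry over. Pictures are saved under pics/ and viewed, at most 10 in all, crops included, and the job is handed in when it is done.

Besides the shell and the picture viewer there is one more tool, called after ">>>" by a JSON object that holds its "name" and its "arguments", one argument or row to a line. step_arm: Moves the arm, as the interface text tells. Its arguments: {"type":"object","properties":{"increments":{"type":"array","items":{"type":"array"}},"fingers":{"type":"number"},"grip_force":{"type":"number"}},"required":["increments"]}

```bash
mkdir -p pics; cat > h.py <<'E'
import numpy as np, cv2
from plant import r
def snap(n,f):
    p,d=r.snapshot(n); cv2.imwrite('pics/%s.png'%f,p[:,:,::-1]); np.savez('pics/%s.npz'%f,p=p,d=d)
def pts(n,f):
    z=np.load('pics/%s.npz'%f); c=r.calibration(n); d=z['d']
    F=200/np.tan(np.radians(c['fov_y']/2)); v,u=np.mgrid[:400,:640]
    X=np.stack([(u-c['cx'])/F*d,(v-c['cy'])/F*d,d],-1)
    return z['p'],d,(X-np.array(c['t']))@np.array(c['R'])
E
python3 - <<'E'
from h import *
snap('top','t0'); snap('side','s0')
print(r.calibration('top'),r.calibration('side'))
print(r.get_state())
E
```

```text
{'fov_y': 52.59983896688738, 'cx': 321.03877953786497, 'cy': 198.3708241176097, 'R': array([[-0.02384138, -0.99967451, -0.00908038],
       [-0.99853726,  0.02425319, -0.04832313],
       [ 0.04852763,  0.00791501, -0.99879048]]), 't': array([0.00254953, 0.50153755, 1.45559347])} {'fov_y': 57.06369208291949, 'cx': 320.09464385865056, 'cy': 193.32475396684168, 'R': array([[ 0.73491539, -0.67815833, -0.00080544],
       [-0.5210507 , -0.56389798, -0.64072243],
       [ 0.43405707,  0.47129645, -0.76777218]]), 't': array([-0.40175405,  0.32928308,  1.2794135 ])}
{'clock': 0.1, 'q': array([-1.22018744,  0.68986352, -0.19456218,  1.5662172 ,  0.15734811,
        0.90248709, -0.21511509]), 'qd': array([ 0.00094823, -0.00144793,  0.00069597, -0.00247503, -0.00108828,
       -0.00089883,  0.00024014]), 'joint_torque': array([-3.01963453e-03, -5.28507507e+01, -1.27124000e+00, -1.53837740e+01,
       -5.25262195e-02,  1.98270602e-03,  4.99999180e-05]), 'tool_pos': array([0.19456909, 0.59336663, 0.23802023]), 'eef_rot': array([ 1.57683161e-01,  9.87489443e-01, -7.85974991e-04, -6.12015959e-05]), 'contact_force': array([-0.10592514, -0.77743084,  0.05919663]), 'moment': array([ 0.00213904, -0.0430638 , -0.0060787 ]), 'finger_force': 0.0, 'opening': 1.0009280756844863}
```

View pics/t0.png

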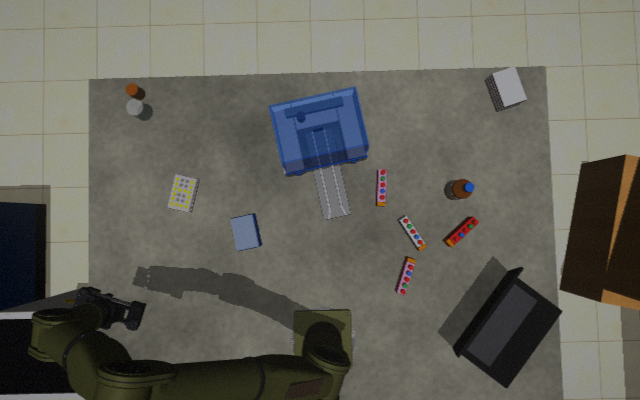

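View pics/s0.png

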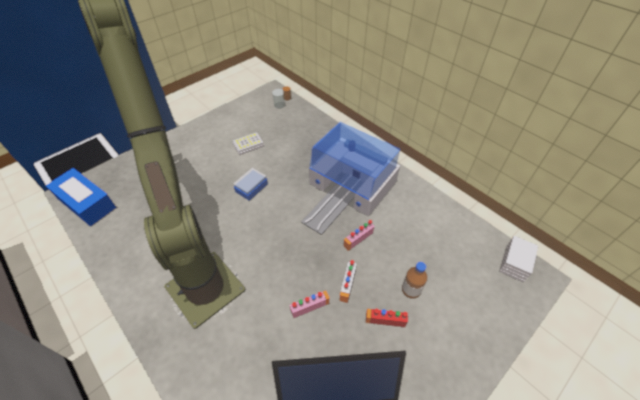

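The top view shows the white rack at about (411,232) with its orange tail at (420,247). Pink and red look-alikes are at (381,187), (405,276) and (462,232). The lane mouth is at about (336,215) and the lane runs up to the blue cover edge at about (326,165). The side view agrees, with the white rack at (348,280). I'll zoom in to confirm.

```bash
python3 - <<'E'
from h import *
p,d,X=pts('top','t0')
c=p[80:300,260:480]; cv2.imwrite('pics/c0.png',cv2.resize(c,(600,600),interpolation=cv2.INTER_CUBIC)[:,:,::-1][:, :, :])
ps,ds,Y=pts('side','s0')
c2=ps[110:330,290:440]
for (u,v) in [(411,232),(401,218),(423,247),(335,215),(320,170),(346,212),(322,217)]: print('top',u,v,X[v,u].round(4))
for (u,v) in [(348,280)]: print('side',u,v,Y[v,u].round(4))
# rack: points with height .03-.09 near rack, top
for n,P,im in (('top',X,p),('side',Y,ps)):
    m=(P[...,2]>.035)&(P[...,2]<.06)&(np.hypot(P[...,0]-.46,P[...,1]+.25)<.09)
    Q=P[m][:,:2]; print(n,len(Q),cv2.minAreaRect(Q.astype(np.float32)),np.median(P[m][:,2]))
    print('cols',np.median(im[m],0))
E
```

```text
top 411 232 [ 0.3744 -0.3192  0.0673]
top 401 218 [ 0.4235 -0.2936  0.0278]
top 423 247 [ 0.3204 -0.363   0.0502]
top 335 215 [ 0.44   -0.0587  0.0095]
top 320 170 [ 0.6055 -0.0082  0.0071]
top 346 212 [ 0.4499 -0.0985  0.0152]
top 322 217 [ 4.339e-01 -1.130e-02  1.000e-04]
side 348 280 [ 0.3581 -0.3405  0.0749]
top 220 ((0.46125131845474243, -0.25277000665664673), (0.17659279704093933, 0.06770209223031998), 30.543943405151367) 0.04969281722077032
cols [141. 104. 123.]
side 190 ((0.46047160029411316, -0.2547585964202881), (0.1717970371246338, 0.06661830842494965), 31.10662841796875) 0.048996699754245344
cols [188. 141. 153.]
```

View pics/c0.png

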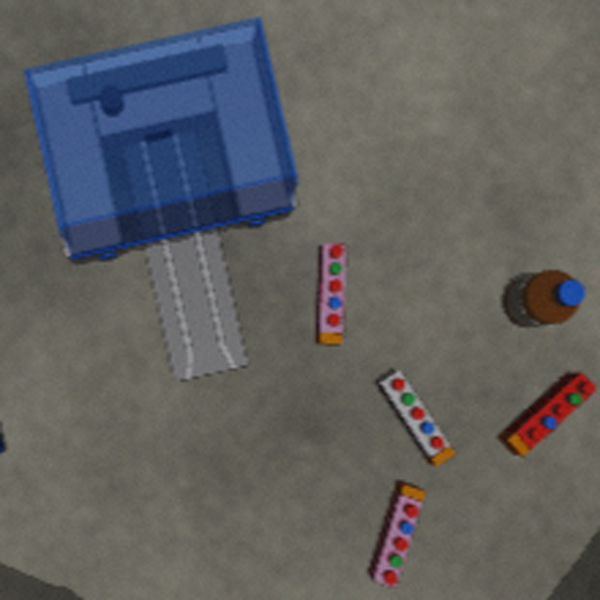

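```bash
python3 - <<'E'
from h import *
for n,f in (('top','t0'),('side','s0')):
    p,d,X=pts(n,f)
    m=(X[...,2]>.042)&(X[...,2]<.082)&(np.hypot(X[...,0]-.37,X[...,1]+.32)<.085)
    # exclude other racks: keep connected comp
    k,l,st,c=cv2.connectedComponentsWithStats(m.astype(np.uint8)); i=1+st[1:,4].argmax(); m=l==i
    mm=m&(X[...,2]<.056)
    print(n,st[i],'minrect',cv2.minAreaRect(X[mm][:,:2].astype(np.float32)),'z',np.median(X[mm][:,2]))
    g=X[m][:,:2]; w,V=np.linalg.eigh(np.cov(g.T)); a=V[:,1]; a*=np.sign(a[0]); b=np.array([-a[1],a[0]])
    s=g@a;t=g@b; print('dir',np.degrees(np.arctan2(a[1],a[0])),'ext',np.percentile(s,[1,99]),np.percentile(t,[2,98]),'ctr',a*np.percentile(s,[1,99]).mean()+b*np.percentile(t,[2,98]).mean(), a*np.percentile(s,[0,100]).mean()+b*np.percentile(t,[0,100]).mean())
    # deck
    m=(X[...,2]>.005)&(X[...,2]<.03)&(X[...,0]>.44)&(X[...,0]<.58)&(abs(X[...,1]+.04)<.09)
    k,l,st,c=cv2.connectedComponentsWithStats(m.astype(np.uint8)); i=1+st[1:,4].argmax(); m=l==i
    G=X[m]; print('deck',len(G),cv2.minAreaRect(G[:,:2].astype(np.float32)))
    # per-x-slice mid of deck
    for x0 in np.arange(.44,.59,.02):
        q=G[abs(G[:,0]-x0)<.01]; h=q[q[:,2]>.016]
        print(round(x0,2),q[:,1].min().round(4),q[:,1].max().round(4),'mid',((q[:,1].min()+q[:,1].max())/2).round(4),'rails',len(h),np.sort(h[:,1]).round(3)[:: max(1,len(h)//10)])
    print('table z',np.median(X[(abs(X[...,0]-.4)<.03)&(abs(X[...,1]+.12)<.04)][:,2]),'deckz',np.percentile(G[:,2],[10,30,50,70,90]))
    # cover bar/front
    m=(X[...,2]>.095)&(X[...,2]<.125)&(X[...,0]>.5)&(X[...,0]<.8)&(abs(X[...,1])<.2)
    G=X[m]; print('cover band',len(G), G[::max(1,len(G)//25)].round(3).tolist())
E
```

```text
top [400 216  27  35 325] minrect ((0.37013164162635803, -0.33003413677215576), (0.1295507699251175, 0.030684953555464745), 31.4022274017334) z 0.049648908785982354
dir 31.952094289836417 ext [0.0756031  0.20291508] [-0.49033504 -0.46120098] ctr [ 0.36994126 -0.32998751] [ 0.36997785 -0.3298405 ]
deck 1034 ((0.5115496516227722, -0.0524292066693306), (0.1473046839237213, 0.11371218413114548), 5.276871204376221)
0.44 -0.113 -0.0153 mid -0.0641 rails 11 [-0.098 -0.094 -0.094 -0.094 -0.091 -0.059 -0.04  -0.04  -0.04  -0.037
 -0.037]
0.46 -0.1139 -0.0085 mid -0.0612 rails 22 [-0.091 -0.088 -0.088 -0.084 -0.041 -0.041 -0.041 -0.038 -0.037 -0.037
 -0.034]
0.48 -0.1109 -0.0086 mid -0.0597 rails 23 [-0.107 -0.099 -0.084 -0.081 -0.081 -0.081 -0.078 -0.052 -0.038 -0.038
 -0.034 -0.027]
0.5 -0.104 -0.0023 mid -0.0531 rails 26 [-0.1   -0.089 -0.078 -0.078 -0.074 -0.074 -0.056 -0.042 -0.035 -0.034
 -0.031 -0.031 -0.031]
0.52 -0.1007 0.0049 mid -0.0479 rails 21 [-0.075 -0.075 -0.071 -0.071 -0.06  -0.032 -0.031 -0.028 -0.028 -0.025
 -0.003]
0.54 -0.0975 0.0042 mid -0.0466 rails 24 [-0.094 -0.072 -0.
[... 2658 characters left out ...]
21799399912161824 deckz [0.00691724 0.009044   0.01075217 0.01279345 0.02050272]
cover band 441 [[0.59, 0.107, 0.119], [0.588, 0.099, 0.11], [0.598, 0.062, 0.124], [0.598, 0.056, 0.118], [0.6, 0.052, 0.108], [0.606, 0.023, 0.121], [0.601, 0.03, 0.107], [0.606, 0.012, 0.112], [0.613, -0.009, 0.118], [0.624, -0.032, 0.122], [0.77, -0.146, 0.099], [0.77, -0.152, 0.098], [0.615, -0.035, 0.108], [0.62, -0.058, 0.117], [0.626, -0.073, 0.12], [0.729, -0.155, 0.102], [0.624, -0.082, 0.11], [0.624, -0.093, 0.114], [0.63, -0.103, 0.112], [0.634, -0.125, 0.122], [0.637, -0.137, 0.124], [0.679, -0.162, 0.106], [0.634, -0.122, 0.095], [0.638, -0.153, 0.114], [0.64, -0.165, 0.117], [0.663, -0.173, 0.099]]
```

The crop confirms it: the white rack is at crop (415,417) with its tail at (442,455). The pink racks are at (332,292) and (398,533), and the red one is at (548,413). The measured rack centre is about (0.371, -0.330), yaw 31.5°. Next I fit the lane and swing over.

>>> {"name": "step_arm", "arguments": {
  "increments": [
    [[2.8, -3.05, 0], [0, 0, -4.3]],
    [[2.8, -3.05, 0], [0, 0, -4.3]],
    [[2.8, -3.05, 0], [0, 0, -4.3]],
    [[2.8, -3.05, 0], [0, 0, -4.3]],
    [[2.8, -3.05, 0], [0, 0, -4.3]],
    [[2.8, -3.05, 0], [0, 0, -4.3]],
    [[2.8, -3.05, 0], [0, 0, -4.3]],
    [[2.8, -3.05, 0], [0, 0, -4.3]],
    [[1, -3.5, 0], [0, 0, -4.3]],
    [[1, -3.5, 0], [0, 0, -4.3]]
  ],
  "fingers": 1
}}

```text
clock: 1.1
tool_pos: [0.4393, 0.2782, 0.2384]
eef_rot: [0.51, 0.86, -0.0, 0.0]
contact_force: [1.2, -0.0, -0.0]
opening: 0.999
finger_force: 0.0
```

```bash
python3 - <<'E'
from h import *
from scipy.optimize import least_squares
A=[]
for n,f in (('top','t0'),('side','s0')):
    p,d,X=pts(n,f)
    m=(X[...,2]>.016)&(X[...,2]<.028)&(X[...,0]>.48)&(X[...,0]<.59); G=X[m]
    e=abs(G[:,1]-(-.059+.188*(G[:,0]-.48))); G=G[(e>.012)&(e<.03)]
    def fun(q):
        y=(G[:,1]-q[0]-np.tan(q[1])*(G[:,0]-.53))*np.cos(q[1]); return np.abs(y)-.022
    s=least_squares(fun,[-.05,.19],loss='soft_l1',f_scale=.003); 
    yaw=s.x[1]; print(n,len(G),s.x[0],np.degrees(yaw),np.std(fun(s.x)))
    m=(X[...,2]>.095)&(X[...,2]<.112)&(X[...,0]>.57)&(X[...,0]<.65)&(X[...,1]>-.17)&(X[...,1]<.1); G=X[m]
    c=np.polyfit(G[:,1],G[:,0],1); print('cover x at y=-.036',np.polyval(c,-.036),np.degrees(np.arctan(-c[0])))
    m=(X[...,2]>.06)&(X[...,2]<.19)&(abs(X[...,0]-.54)<.08)&(abs(X[...,1]+.47)<.09); G=X[m]; print('bottle',len(G),G[:,:2].mean(0) if len(G) else 0)
E
```

```text
top 103 -0.048580856630378005 11.22331079584322 0.0023291742290303214
cover x at y=-.036 0.6096801271761058 11.27780421984411
bottle 404 [ 0.5168398  -0.47990312]
side 86 -0.04935479844456985 11.13487925794281 0.002232607833008548
cover x at y=-.036 0.614674963142819 11.156622106772186
bottle 510 [ 0.50757407 -0.49579456]
```

>>> {"name": "step_arm", "arguments": {
  "increments": [
    [[0.3, -4, 0], [0, 0, -4.3]],
    [[0.3, -4, 0], [0, 0, -4.3]],
    [[0.3, -4, 0], [0, 0, -4.3]],
    [[0.3, -4, 0], [0, 0, -4.3]],
    [[0.3, -4, 0], [0, 0, -4.3]],
    [[0.3, -4, 0], [0, 0, -4.3]],
    [[0.3, -4, 0], [0, 0, -4.3]],
    [[0.3, -4, 0], [0, 0, -4.3]],
    [[0.3, -4, 0], [0, 0, -4.3]],
    [[0.3, -4, 0], [0, 0, -4.3]]
  ]
}}

```text
clock: 2.1
tool_pos: [0.4684, -0.1216, 0.2386]
eef_rot: [0.79, 0.613, -0.0, -0.0]
contact_force: [0.5, 0.5, 1.1]
opening: 1.002
finger_force: 0.0
```

>>> {"name": "step_arm", "arguments": {
  "increments": [
    [[-0.97, -2.1, 0], [0, 0, -4.3]],
    [[-0.97, -2.1, 0], [0, 0, -4.3]],
    [[-0.97, -2.1, 0], [0, 0, -4.3]],
    [[-0.97, -2.1, 0], [0, 0, -4.3]],
    [[-0.97, -2.1, 0], [0, 0, -4.3]],
    [[-0.97, -2.1, 0], [0, 0, -4.3]],
    [[-0.97, -2.1, 0], [0, 0, -4.3]],
    [[-0.97, -2.1, 0], [0, 0, -4.3]],
    [[-0.97, -2.1, 0], [0, 0, -4.3]],
    [[-0.97, -2.1, 0], [0, 0, -4.3]]
  ]
}}

```text
clock: 3.1
tool_pos: [0.3711, -0.3306, 0.2385]
eef_rot: [0.96, 0.281, -0.0, -0.0]
contact_force: [0.3, 0.3, -1.1]
opening: 0.996
finger_force: 0.0
```

```bash
python3 - <<'E'
from h import *
from scipy.spatial.transform import Rotation as R
s=r.get_state(); M=R.from_quat(s['eef_rot']).as_matrix(); print(s['tool_pos'],M.round(3),np.degrees(np.arctan2(M[1,1],M[0,1])),s['q'])
E
```

```text
[ 0.37110278 -0.33063731  0.23853245] [[ 0.842  0.54  -0.   ]
 [ 0.54  -0.842  0.   ]
 [-0.    -0.001 -1.   ]] -57.31463386774798 [ 0.42610269  0.54535335  0.32951386  1.96033062 -0.27081712  0.67876366
 -0.07685487]
```

>>> {"name": "step_arm", "arguments": {
  "increments": [
    [[0, 0, -2.5], [0, 0, -1.2]],
    [[0, 0, -2.5], [0, 0, 0]],
    [[0, 0, -2.5], [0, 0, 0]],
    [[0, 0, -2.5], [0, 0, 0]],
    [[0, 0, -2.5], [0, 0, 0]],
    [[0, 0, -2.5], [0, 0, 0]],
    [[0, 0, -2.5], [0, 0, 0]],
    [[0, 0, -2.5], [0, 0, 0]],
    [[0, 0, -0.8], [0, 0, 0]],
    [[0, 0, -0.8], [0, 0, 0]]
  ]
}}

```text
clock: 4.1
tool_pos: [0.3716, -0.33, 0.0222]
eef_rot: [0.962, 0.273, -0.0, -0.0]
contact_force: [0.8, 0.5, -0.4]
opening: 1.001
finger_force: 0.0
```

>>> {"name": "step_arm", "arguments": {
  "increments": [
    [[0, 0, 0], [0, 0, 0]],
    [[0, 0, 0], [0, 0, 0]],
    [[0, 0, 0], [0, 0, 0]],
    [[0, 0, 0], [0, 0, 0]],
    [[0, 0, 0], [0, 0, 0]],
    [[0, 0, 0], [0, 0, 0]],
    [[0, 0, 0], [0, 0, 0]],
    [[0, 0, 0], [0, 0, 0]],
    [[0, 0, 0], [0, 0, 0]],
    [[0, 0, 0], [0, 0, 0]]
  ],
  "fingers": 0,
  "grip_force": 30
}}

```text
clock: 5.1
tool_pos: [0.3713, -0.3293, 0.0228]
eef_rot: [0.962, 0.273, -0.0, -0.001]
contact_force: [-0.6, 1.9, 3.6]
opening: 0.338
finger_force: 30.0
```

>>> {"name": "step_arm", "arguments": {
  "increments": [
    [[0, 0, 1.5], [0, 0, 0]],
    [[0, 0, 2.5], [0, 0, 0]],
    [[0, 0, 2.5], [0, 0, 0]],
    [[0, 0, 2.5], [0, 0, 0]],
    [[0, 0, 2], [0, 0, 0]],
    [[1, 1.75, 0], [0, 0, -1.25]],
    [[1, 1.75, 0], [0, 0, -1.25]],
    [[1, 1.75, 0], [0, 0, -1.25]],
    [[1, 1.75, 0], [0, 0, -1.25]],
    [[1, 1.75, 0], [0, 0, -1.25]]
  ]
}}

```text
clock: 6.1
tool_pos: [0.4223, -0.2422, 0.1325]
eef_rot: [0.976, 0.219, 0.0, 0.0]
contact_force: [0.9, 0.3, -2.8]
opening: 0.338
finger_force: 30.0
```

>>> {"name": "step_arm", "arguments": {
  "increments": [
    [[1, 1.75, 0], [0, 0, -1.25]],
    [[1, 1.75, 0], [0, 0, -1.25]],
    [[1, 1.75, 0], [0, 0, -1.25]],
    [[1, 1.75, 0], [0, 0, -1.25]],
    [[1, 1.75, 0], [0, 0, -1.25]],
    [[1, 1.75, 0], [0, 0, -1.25]],
    [[1, 1.75, 0], [0, 0, -1.25]],
    [[1, 1.75, 0], [0, 0, -1.25]],
    [[1, 1.75, 0], [0, 0, -1.25]],
    [[1, 1.75, 0], [0, 0, -1.25]]
  ]
}}

```text
clock: 7.1
tool_pos: [0.5222, -0.0669, 0.1324]
eef_rot: [0.994, 0.112, 0.0, 0.0]
contact_force: [-0.6, -0.1, -2.0]
opening: 0.337
finger_force: 30.0
```

>>> {"name": "step_arm", "arguments": {
  "increments": [
    [[0.5, 0.9, 0], [0, 0, -1.3]],
    [[0.5, 0.8, 0], [0, 0, 0]],
    [[0, 0, -1.5], [0, 0, 0]],
    [[0, 0, -1.5], [0, 0, 0]],
    [[0, 0, -1.5], [0, 0, 0]],
    [[0, 0, -1.5], [0, 0, 0]],
    [[0, 0, -1], [0, 0, 0]],
    [[0, 0, 0], [0, 0, 0]],
    [[0, 0, 0], [0, 0, 0]],
    [[0, 0, 0], [0, 0, 0]]
  ]
}}

```text
clock: 8.1
tool_pos: [0.5322, -0.0508, 0.0633]
eef_rot: [0.995, 0.101, 0.001, 0.0]
contact_force: [-0.1, -0.1, -1.5]
opening: 0.336
finger_force: 30.0
```

```bash
python3 - <<'E'
from h import *
snap('top','t1'); snap('side','s1')
a=cv2.imread('pics/t1.png')[130:250,270:420]; b=cv2.imread('pics/s1.png')[140:260,270:420]
cv2.imwrite('pics/c1.png',cv2.resize(np.hstack([a,b]),(800,320),interpolation=cv2.INTER_CUBIC))
print(r.get_state()['tool_pos'])
E
```

```text
[ 0.5321349  -0.05067679  0.06337149]
```

View pics/c1.png

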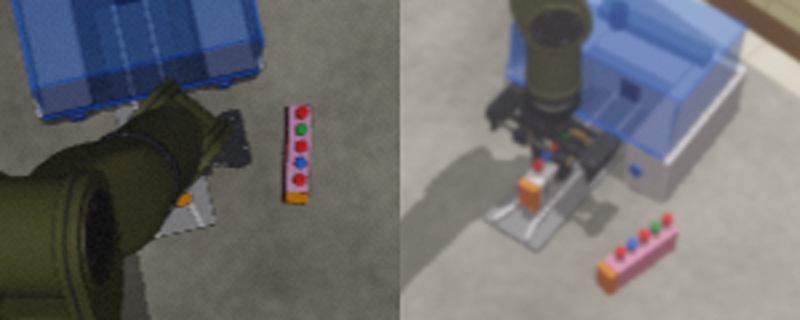

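The rack hangs over the lane, with its tail at crop (530,192) in the side half, roughly centred between the rails. I'll measure the tail's offset.

```bash
python3 - <<'E'
from h import *
yaw=np.radians(11.2); a=np.array([np.cos(yaw),np.sin(yaw)]); b=np.array([-a[1],a[0]])
for n,f,o in (('side','s1',np.array([.53,-.0494])),('top','t1',np.array([.53,-.0486]))):
    p,d,X=pts(n,f); p=p.astype(int)
    m=(p[...,0]-p[...,2]>70)&(p[...,1]-p[...,2]>15)&(p[...,0]-p[...,1]>25)&(X[...,0]>.4)&(X[...,0]<.55)&(abs(X[...,1]+.06)<.06)
    G=X[m]; q=G[:,:2]-o; s=q@a; t=q@b
    print(n,len(G),'s',np.percentile(s,[2,50,98]).round(4),'t',np.percentile(t,[2,50,98]).round(4),'z',np.percentile(G[:,2],[2,50,98]).round(4))
    # rails
    w=(X[...,2]>.016)&(X[...,2]<.028)&(X[...,0]>.44)&(X[...,0]<.5)&(abs(X[...,1]+.06)<.04)
    q=X[w][:,:2]-o; print('rails t',np.sort(q@b).round(3)[::4])
E
```

```text
side 61 s [-0.062  -0.0592 -0.016 ] t [-0.0203 -0.0068  0.0412] z [0.0153 0.0802 0.0938]
rails t [-0.031 -0.028 -0.026 -0.024 -0.024 -0.021 -0.02   0.018  0.023  0.023
  0.025  0.028  0.032]
top 24 s [-0.0925 -0.0603 -0.0514] t [-0.0191 -0.009   0.0463] z [0.0847 0.0919 1.4781]
rails t [-0.037 -0.028 -0.026 -0.024 -0.022 -0.006]
```

```bash
python3 - <<'E'
from h import *
yaw=np.radians(11.2); a=np.array([np.cos(yaw),np.sin(yaw)]); b=np.array([-a[1],a[0]])
for n,f,o in (('side','s1',np.array([.53,-.0494])),('top','t1',np.array([.53,-.0486]))):
    p,d,X=pts(n,f); q=X[...,:2]-o; s=q@a; t=q@b; z=X[...,2]
    m=(z>.042)&(z<.1)&(s<-.052)&(s>-.09)&(abs(t)<.035)
    k,l,st,c=cv2.connectedComponentsWithStats(m.astype(np.uint8)); i=1+st[1:,4].argmax(); m=l==i
    print(n,st[i])
    for z0 in np.arange(.045,.1,.01):
        e=m&(abs(z-z0)<.005)
        if e.sum()>2: print(z0.round(3),e.sum(),'t',t[e].min().round(4),t[e].max().round(4),'s',np.median(s[e]).round(4))
E
```

```text
side [315 207   7  13  68]
0.045 9 t -0.0196 0.0058 s -0.0597
0.055 9 t -0.0207 0.0063 s -0.0598
0.065 11 t -0.0208 0.0062 s -0.0604
0.075 10 t -0.0184 0.0059 s -0.0605
0.085 19 t -0.0206 0.0062 s -0.0591
0.095 10 t -0.0162 0.0069 s -0.0568
top [336 203   6   5  20]
0.085 9 t -0.0189 0.0003 s -0.0606
0.095 9 t -0.0193 -0.0043 s -0.0585
```

```bash
python3 - <<'E'
from h import *
p,d,X=pts('side','s1'); c=p[190:225,305:345]
cv2.imwrite('pics/c2.png',cv2.resize(c,(680,595),interpolation=cv2.INTER_CUBIC)[:,:,::-1])
yaw=np.radians(11.2); a=np.array([np.cos(yaw),np.sin(yaw)]); b=np.array([-a[1],a[0]]); q=X[...,:2]-[.53,-.0494]; s=q@a;t=q@b
for v in range(198,220,2): print(v,[(u,*(1000*np.array([s[v,u],t[v,u],X[v,u,2]])).astype(int).tolist()) for u in range(310,334,2)])
E
```

```text
198 [(310, 28, 99, -1), (312, 31, 90, 1), (314, 38, 85, -1), (316, -731, -508, 1192), (318, 46, 70, 1), (320, -6, 22, 88), (322, -6, 12, 96), (324, -17, -4, 118), (326, -8, -7, 112), (328, -28, -30, 148), (330, -25, -37, 150), (332, -20, -42, 149)]
200 [(310, 17, 91, 1), (312, 25, 86, -2), (314, 30, 80, -3), (316, 33, 71, 0), (318, 39, 65, -1), (320, -7, 21, 78), (322, -24, 0, 111), (324, -17, -4, 106), (326, -11, -10, 105), (328, -29, -31, 138), (330, -29, -40, 145), (332, -29, -48, 151)]
202 [(310, 10, 85, 0), (312, 16, 80, -2), (314, 20, 72, 0), (316, 26, 66, -1), (318, 32, 60, -3), (320, -36, 0, 110), (322, -32, -6, 112), (324, -12, -1, 87), (326, -12, -10, 93), (328, -4, -14, 89), (330, -31, -41, 136), (332, -30, -49, 141)]
204 [(310, 2, 80, -1), (312, 6, 72, 0), (314, 13, 67, -3), (316, 16, 59, 0), (318, 15, 48, 8), (320, -34, 1, 95), (322, -36, -9, 105), (324, -23, -9, 92), (326, -16, -13, 88), (328, -10, -18, 86), (330, -4, -23, 83), (332, -8, -36, 97)]
206 [(310, -5, 73, 0), (312, -1, 66, 0), (314, 3, 59, 0), (316, 4, 50, 6), (318, -43, 4, 91), (320, -38, -1, 90), (322, -35,
[... 877 characters left out ...]
1, 36, 11), (314, -42, 24, 22), (316, -61, 0, 62), (318, -61, -8, 68), (320, -60, -17, 74), (322, -50, -19, 66), (324, -37, -19, 51), (326, -6, -7, 8), (328, -6, -17, 16), (330, 0, -22, 13), (332, 7, -26, 8)]
216 [(310, -51, 38, 8), (312, -54, 26, 20), (314, -48, 21, 18), (316, -59, 2, 45), (318, -58, -6, 51), (320, -57, -15, 57), (322, -48, -18, 50), (324, -20, -7, 10), (326, -20, -17, 19), (328, -16, -24, 19), (330, -6, -27, 11), (332, 0, -32, 8)]
218 [(310, -65, 27, 18), (312, -63, 19, 22), (314, -50, 19, 8), (316, -46, 12, 9), (318, -42, 5, 10), (320, -59, -16, 48), (322, -31, -6, 8), (324, -34, -18, 21), (326, -27, -22, 17), (328, -20, -27, 13), (330, -14, -32, 10), (332, -12, -40, 15)]
```

View pics/c2.png

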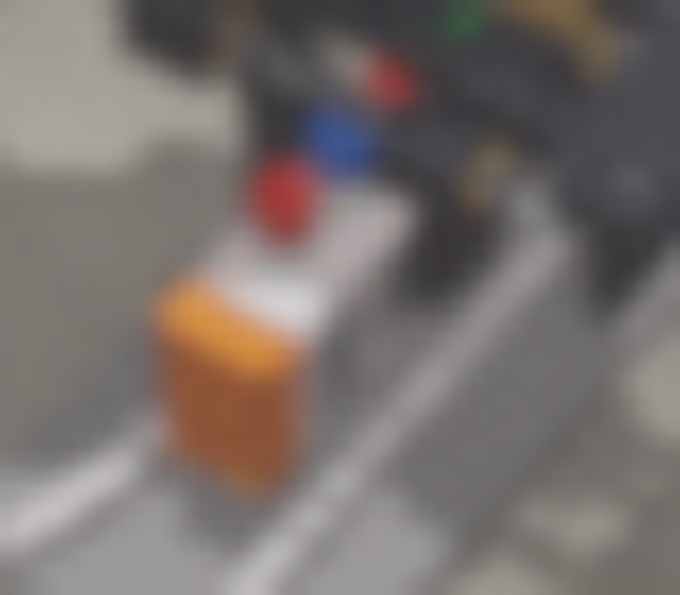

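The side view shows the rack's near side face at t = -19 mm over its whole length. The rack is therefore parallel to the lane but 3–4 mm off to the -t side. I'll correct that and lower it.

>>> {"name": "step_arm", "arguments": {
  "increments": [
    [[-0.07, 0.34, 0], [0, 0, -0.3]],
    [[0, 0, 0], [0, 0, 0]],
    [[0, 0, -0.4], [0, 0, 0]],
    [[0, 0, -0.4], [0, 0, 0]],
    [[0, 0, -0.4], [0, 0, 0]],
    [[0, 0, -0.4], [0, 0, 0]],
    [[0, 0, -0.4], [0, 0, 0]],
    [[0, 0, -0.2], [0, 0, 0]],
    [[0, 0, -0.2], [0, 0, 0]],
    [[0, 0, 0], [0, 0, 0]]
  ]
}}

```text
clock: 9.2
tool_pos: [0.5309, -0.0472, 0.0385]
eef_rot: [0.995, 0.098, -0.0, -0.0]
contact_force: [-0.4, 0.1, -3.1]
opening: 0.339
finger_force: 30.0
```

>>> {"name": "step_arm", "arguments": {
  "increments": [
    [[0, 0, -0.1], [0, 0, 0]],
    [[0, 0, -0.1], [0, 0, 0]],
    [[0, 0, -0.1], [0, 0, 0]],
    [[0, 0, -0.1], [0, 0, 0]],
    [[0, 0, -0.1], [0, 0, 0]],
    [[0, 0, 0], [0, 0, 0]],
    [[0, 0, 0], [0, 0, 0]],
    [[0, 0, 0], [0, 0, 0]],
    [[0, 0, 0], [0, 0, 0]],
    [[0, 0, 0], [0, 0, 0]]
  ]
}}

```text
clock: 10.2
tool_pos: [0.531, -0.0472, 0.0338]
eef_rot: [0.995, 0.098, 0.0, 0.0]
contact_force: [0.9, 0.8, -2.2]
opening: 0.337
finger_force: 30.0
```

```bash
python3 - <<'E'
from h import *
snap('side','s2')
p,d,X=pts('side','s2'); c=p[185:235,295:355]
cv2.imwrite('pics/c3.png',cv2.resize(c,(720,600),interpolation=cv2.INTER_CUBIC)[:,:,::-1])
E
```

```text
(no output)
```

View pics/c3.png

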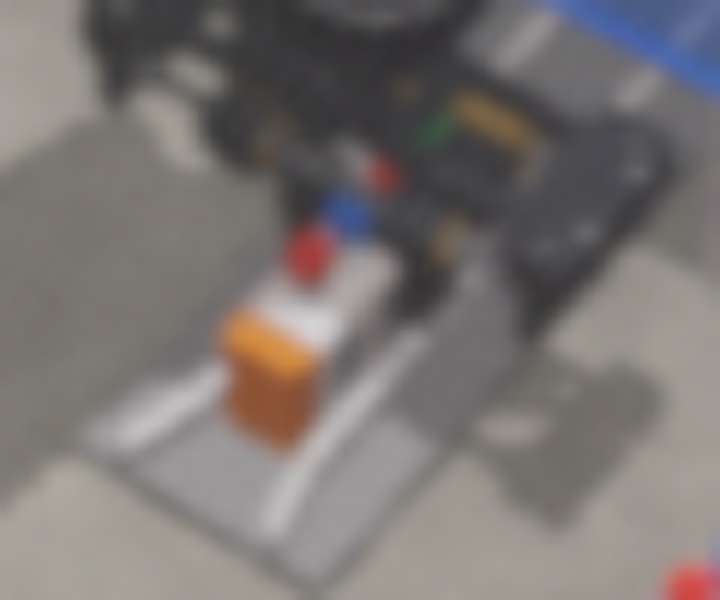

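The rack sits between the rails, with its tail at crop (270,380) and upright. I'll lower the last millimetre, release and rise.

>>> {"name": "step_arm", "arguments": {
  "increments": [
    [[0, 0, -0.1], [0, 0, 0]],
    [[0, 0, -0.1], [0, 0, 0]],
    [[0, 0, 0], [0, 0, 0]],
    [[0, 0, 0], [0, 0, 0]],
    [[0, 0, 0], [0, 0, 0]],
    [[0, 0, 0], [0, 0, 0]],
    [[0, 0, 0], [0, 0, 0]],
    [[0, 0, 0], [0, 0, 0]],
    [[0, 0, 0], [0, 0, 0]],
    [[0, 0, 0], [0, 0, 0]]
  ]
}}

```text
clock: 11.25
tool_pos: [0.5311, -0.0472, 0.0327]
eef_rot: [0.995, 0.098, 0.0, -0.0]
contact_force: [-0.8, 1.2, 9.1]
opening: 0.338
finger_force: 30.0
```

>>> {"name": "step_arm", "arguments": {
  "increments": [
    [[0, 0, 0], [0, 0, 0]],
    [[0, 0, 0], [0, 0, 0]],
    [[0, 0, 0], [0, 0, 0]],
    [[0, 0, 0], [0, 0, 0]],
    [[0, 0, 0], [0, 0, 0]],
    [[0, 0, 0.5], [0, 0, 0]],
    [[0, 0, 1], [0, 0, 0]],
    [[0, 0, 1.5], [0, 0, 0]],
    [[0, 0, 2], [0, 0, 0]],
    [[0, 0, 2], [0, 0, 0]]
  ],
  "fingers": 0.7
}}

```text
clock: 12.25
tool_pos: [0.5309, -0.0472, 0.1031]
eef_rot: [0.995, 0.098, 0.0, 0.0]
contact_force: [0.6, -0.2, 0.2]
opening: 0.701
finger_force: 0.0
```

>>> {"name": "step_arm", "arguments": {
  "increments": [
    [[-2.5, -0.5, 0.5], [0, 0, 0]],
    [[-2.5, -0.5, 0.5], [0, 0, 0]],
    [[-2.5, -0.5, 0], [1.26, -6.38, 0]],
    [[-2.5, -0.5, 0], [1.26, -6.38, 0]],
    [[0, 0, 0], [1.26, -6.38, 0]],
    [[0, 0, 0], [1.26, -6.38, 0]],
    [[0, 0, -2], [0, 0, 0]],
    [[0, 0, -2], [0, 0, 0]],
    [[0, 0, -2], [0, 0, 0]],
    [[0, 0, -1.2], [0, 0, 0]]
  ],
  "fingers": 0
}}

```text
clock: 13.25
tool_pos: [0.5035, -0.0927, 0.1299]
eef_rot: [0.984, 0.105, 0.132, -0.051]
contact_force: [0.6, -0.0, -0.9]
opening: 0.009
finger_force: 0.0
```

```bash
python3 - <<'E'
from h import *
from scipy.spatial.transform import Rotation as R
s=r.get_state(); M=R.from_quat(s['eef_rot']).as_matrix()
yaw=np.radians(11.2); a=np.array([np.cos(yaw),np.sin(yaw)]); b=np.array([-a[1],a[0]]); q=s['tool_pos'][:2]-[.610,-.0335]
print('rx',q@a,'ry',q@b,'z',s['tool_pos'][2],M.round(3).tolist(),s['q'].round(2),s['opening'],s['contact_force'])
snap('side','s3')
p,d,X=pts('side','s3'); c=p[150:250,270:390]
cv2.imwrite('pics/c4.png',cv2.resize(c,(720,600),interpolation=cv2.INTER_CUBIC)[:,:,::-1])
E
```

```text
rx -0.11598448397064576 ry -0.037405106764369804 z 0.12985428612736627 [[0.943, 0.22, 0.249], [0.193, -0.973, 0.129], [0.27, -0.074, -0.96]] [ 0.34  0.7  -0.21  2.2  -1.    0.04 -0.17] 0.008886156523804286 [ 0.59682411 -0.02698369 -0.93379417]
```

View pics/c4.png

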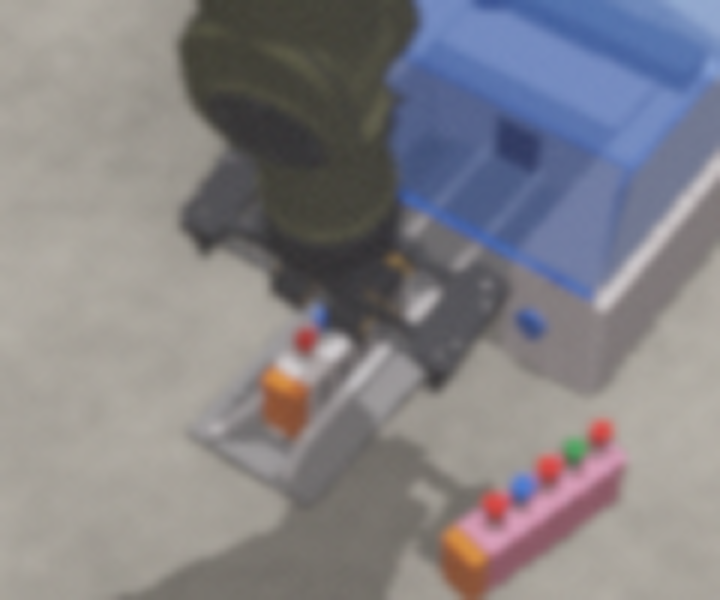

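The rack stands upright in the lane, with its tail at crop (285,405). The wrist reached its limits (q5 = -1, q6 = 0.04), so the lean stalled. I'll fit a kinematic model to plan the lean.

```bash
cat > kin.py <<'E'
import numpy as np
from scipy.spatial.transform import Rotation as R
from scipy.optimize import least_squares
D=[([-1.22018744,0.68986352,-0.19456218,1.5662172,0.15734811,0.90248709,-0.21511509],[0.19456909,0.59336663,0.23802023],[.157683161,.987489443,-7.86e-4,-6.1e-5])]
def fk(q,k,s5=-1,s7=-1):
    h,L1,L2,L3,o1,o2,o3,c=k
    z=lambda a:R.from_euler('z',a); y=lambda a:R.from_euler('y',a)
    A=z(-q[0]); p=np.array([0,0,h])
    A=A*y(q[1])*z(-q[2]); p=p+A.apply([o1,0,L1]); A=A*y(q[3]); p=p+A.apply([o2,0,L2])
    A=A*z(s5*q[4])*y(q[5]); p=p+A.apply([o3,0,L3]); A=A*z(s7*q[6]+c); return p,A
E
python3 - <<'E'
from kin import *
from plant import r
s=r.get_state(); D.append((s['q'],s['tool_pos'],s['eef_rot']))
D.append(([ 0.42610269,0.54535335,0.32951386,1.96033062,-0.27081712,0.67876366,-0.07685487],[0.37110278,-0.33063731,0.23853245],R.from_matrix([[ 0.842,0.54,0],[0.54,-.842,0],[0,-.001,-1]]).as_quat()))
for s5 in(1,-1):
  for s7 in (1,-1):
    def f(k):
        e=[]
        for q,p,o in D:
            P,A=fk(q,k,s5,s7); e+=list(P-p)+list(.3*(A*R.from_quat(o).inv()).as_rotvec())
        return e
    b=min((least_squares(f,[.33,.4,.4,.25,0,0,0,c],loss='linear') for c in(0,1.57,3.14,-1.57)),key=lambda b:b.cost)
    print(s5,s7,b.cost,b.x.round(4),np.abs(b.fun).max())
E
```

```text
1 1 0.12536926344172877 [-0.0203  0.6214  0.2727  0.116  -0.0459 -0.0474 -0.023   2.6267] 0.3696631490304391
1 -1 0.12499624295876516 [-0.0203  0.6214  0.2727  0.116  -0.0459 -0.0474 -0.023   2.3158] 0.3589236336800588
-1 1 0.0036731815599760818 [ 0.3844  0.5149  0.3269  0.3817 -0.049  -0.0246 -0.0647  1.8814] 0.04812348004816133
-1 -1 0.0018623236730371257 [ 0.3844  0.5149  0.3269  0.3817 -0.049  -0.0246 -0.0647  1.5709] 0.04812348004816136
```

>>> {"name": "step_arm", "arguments": {
  "increments": [
    [[-0.5, 0.5, 1], [-1.9, 3.6, 0]],
    [[-0.5, 0.5, 1], [-1.9, 3.6, 0]],
    [[-0.5, 0.5, 1], [-1.9, 3.6, 0]],
    [[-0.5, 0.5, 1], [-1.9, 3.6, 0]],
    [[0, 0.5, 1], [0, 0, 0]],
    [[0, 0.5, 1], [0, 0, 0]],
    [[0, 0.5, 1], [0, 0, 0]],
    [[0, 0, 0], [0, 0, 0]],
    [[0, 0, 0], [0, 0, 0]],
    [[0, 0, 0], [0, 0, 0]]
  ]
}}

```text
clock: 14.3
tool_pos: [0.4839, -0.0594, 0.1935]
eef_rot: [0.994, 0.106, 0.01, -0.005]
contact_force: [-0.1, -0.1, 0.8]
opening: 0.003
finger_force: 0.0
```

```bash
cat > fit.py <<'E'
from kin import *
from plant import r
import json,os
s=r.get_state(); S=json.load(open('d.json')) if os.path.exists('d.json') else []
S.append([list(s['q']),list(s['tool_pos']),list(s['eef_rot'])]); json.dump(S,open('d.json','w'))
print(s['q'].round(3),s['tool_pos'].round(4),R.from_quat(s['eef_rot']).as_matrix().round(3).tolist())
E
python3 fit.py; python3 - <<'E'
from kin import *
import json
D+=json.load(open('d.json'))
D.append(([ 0.42610269,0.54535335,0.32951386,1.96033062,-0.27081712,0.67876366,-0.07685487],[0.37110278,-0.33063731,0.23853245],R.from_matrix([[ 0.842,0.54,0],[0.54,-.842,0],[0,-.001,-1]]).as_quat()))
for q,p,o in D:
    P,A=fk(q,[.3844,.5149,.3269,.3817,-.049,-.0246,-.0647,np.pi/2]); print('ori err',np.degrees((A*R.from_quat(o).inv()).as_rotvec()).round(2),'pos',(P-p).round(3))
def pos(q,k):
    z=lambda a:R.from_euler('z',a); y=lambda a:R.from_euler('y',a)
    A=z(-q[0]); p=np.array([0,0,k[0]])+A.apply([k[1],k[2],0]); A=A*y(q[1]);p=p+0; A=A*z(-q[2]); p=p+A.apply([k[3],0,k[4]])
    A=A*y(q[3]); p=p+A.apply([k[5],0,k[6]]); A=A*z(-q[4])*y(q[5]); return p+A.apply([k[7],0,k[8]])
f=lambda k:np.concatenate([pos(q,k)-p for q,p,o in D]+[1e-3*np.array(k[1:4]),1e-3*np.array([k[5],k[7]])])
b=least_squares(f,[.33,0,0,0,.4,0,.4,0,.25]); print(b.x.round(4),np.abs(b.fun).max())
E
```

```text
[-0.326  0.66   0.6    2.06  -0.683  0.607 -0.606] [ 0.4839 -0.0594  0.1935] [[0.977, 0.211, 0.019], [0.211, -0.978, 0.012], [0.021, -0.008, -1.0]]
ori err [ 0.  0. -0.] pos [-0.048  0.01   0.008]
ori err [ 0. -0. -0.] pos [-0.006  0.013 -0.015]
ori err [0.   0.01 0.01] pos [ 0.022  0.025 -0.011]
[ 0.3195  0.0104 -0.047  -0.0091  0.5882  0.0437  0.3477 -0.0105  0.2912] 4.6970856501320144e-05
```

>>> {"name": "step_arm", "arguments": {
  "increments": [
    [[0, 0, 0.6], [0, 0, 8.5]],
    [[0, 0, 0.6], [0, 0, 8.5]],
    [[0, 0, 0.6], [0, 0, 8.5]],
    [[0, 0, 0.6], [0, 0, 8.5]],
    [[0, 0, 0.6], [0, 0, 8.5]],
    [[0, 0, 0.6], [0, 0, 8.5]],
    [[0, 0, 0.6], [0, 0, 8.5]],
    [[0, 0, 0.6], [0, 0, 8.5]],
    [[0, 0, 0.6], [0, 0, 8.5]],
    [[0, 0, 0.6], [0, 0, 8.5]]
  ]
}}

```text
clock: 15.3
tool_pos: [0.4839, -0.0594, 0.2535]
eef_rot: [0.659, 0.752, 0.004, -0.011]
contact_force: [0.4, -0.1, 0.7]
opening: 0.006
finger_force: 0.0
```

```bash
python3 fit.py
```

```text
[-0.109  0.506  0.232  1.953 -0.2    0.717  0.379] [ 0.4839 -0.0594  0.2535] [[-0.131, 0.991, -0.011], [0.991, 0.131, 0.021], [0.022, -0.008, -1.0]]
```

>>> {"name": "step_arm", "arguments": {
  "increments": [
    [[0, 0, 0], [0, 0, 8.5]],
    [[0, 0, 0], [0, 0, 8.5]],
    [[0, 0, 0], [0, 0, 8.5]],
    [[0, 0, 0], [0, 0, 8.5]],
    [[0, 0, 0], [0, 0, 8.5]],
    [[0, 0, 0], [0, 0, 8.5]],
    [[0, 0, 0], [0, 0, 8.5]],
    [[0, 0, 0], [0, 0, 8.5]],
    [[0, 0, 0], [0, 0, 8.5]],
    [[0, 0, 0], [0, 0, 8.5]]
  ]
}}

```text
clock: 16.3
tool_pos: [0.4838, -0.0594, 0.2532]
eef_rot: [-0.022, 1.0, -0.004, -0.011]
contact_force: [-0.1, -0.7, -0.5]
opening: 0.007
finger_force: 0.0
```

```bash
python3 fit.py; cat > kin2.py <<'E'
from kin import *
import json
D+=json.load(open('d.json'))
D.append(([ 0.42610269,0.54535335,0.32951386,1.96033062,-0.27081712,0.67876366,-0.07685487],[0.37110278,-0.33063731,0.23853245],None))
def FK(q,k):
    z=lambda a:R.from_euler('z',a); y=lambda a:R.from_euler('y',a)
    A=z(-q[0]); p=np.array([0,0,k[0]])+A.apply([k[1],k[2],0]); A=A*y(q[1])*z(-q[2]); p=p+A.apply([k[3],k[9],k[4]])
    A=A*y(q[3]); p=p+A.apply([k[5],k[10],k[6]]); A=A*z(-q[4])*y(q[5]); return p+A.apply([k[7],k[11],k[8]]),A*z(-q[6]+np.pi/2)
f=lambda k:np.concatenate([FK(q,k)[0]-p for q,p,o in D]+[1e-3*np.array(k[1:4]),1e-3*np.array(k[[5,7,9,10,11]])])
b=least_squares(f,[.33,0,0,0,.4,0,.4,0,.25,0,0,0]); K=b.x
E
python3 -c "
from kin2 import *
print(K.round(4),np.abs(b.fun).max())"
```

```text
[ 0.15   0.501 -0.196  1.933  0.15   0.743  1.479] [ 0.4838 -0.0594  0.2532] [[-0.999, -0.044, -0.022], [-0.044, 0.999, -0.008], [0.022, -0.007, -1.0]]
[ 3.469e-01 -0.000e+00 -1.880e-02 -0.000e+00  5.634e-01 -0.000e+00
  3.448e-01 -0.000e+00  3.261e-01 -1.340e-02 -1.340e-02 -4.000e-04] 1.8799946752859508e-05
```

```bash
cat > ik.py <<'E'
from kin2 import *
lo=np.array([-3.01,-.46,-1.47,.13,-1,.04,-2.66])+.04; hi=np.array([3.01,2.08,1.51,2.56,4.14,2.09,2.66])-.04
Y=np.radians(11.2); a=np.array([np.cos(Y),np.sin(Y),0]); bb=np.array([-a[1],a[0],0])
def pose(rx,z,lean,sg,ry=0):
    t=np.radians(lean); zt=np.sin(t)*a-np.cos(t)*np.array([0,0,1]); yt=-sg*bb; xt=np.cross(yt,zt)
    return np.array([.610,-.0335,z])+rx*a+ry*bb,R.from_matrix(np.c_[xt,yt,zt])
def ik(P,A,q0,w=1e-3):
    def f(q):
        p,B=FK(q,K); return np.r_[10*(p-P),3*(B*A.inv()).as_rotvec(),w*(q-q0)]
    s=least_squares(f,np.clip(q0,lo+1e-3,hi-1e-3),bounds=(lo,hi)); return s.x,np.abs(s.fun[:6]).max()
E
python3 - <<'E'
from ik import *
for rx,z in ((.003,.04),(-.16,.04),(-.1,.25)):
  for lean in (30,38,42,48,55):
    for sg,q5,q7 in ((1,0,-1.3),(-1,0,1.8),(1,3.1,1.8),(-1,3.1,-1.3),(1,1.6,0),(-1,1.6,0)):
        P,A=pose(rx,z,lean,sg); q,e=ik(P,A,np.array([.1,.6,0,1.8,q5,.5,q7]))
        if e<2e-3: print(rx,lean,'sg',sg,'seed',q5,q.round(2),round(e,4))
E
```

```text
0.003 30 sg -1 seed 0 [ 0.68  1.29 -1.18  2.17  2.14  0.99  0.04] 0.0
0.003 30 sg 1 seed 3.1 [ 0.12  0.96 -0.13  2.19  3.19  0.52  1.79] 0.0
0.003 30 sg -1 seed 3.1 [ 0.13  0.96 -0.14  2.19  3.18  0.52 -1.33] 0.0
0.003 30 sg -1 seed 1.6 [ 0.49  1.08 -0.75  2.18  2.41  0.67 -0.39] 0.0
0.003 38 sg -1 seed 0 [ 0.75  1.45 -1.32  2.26  2.33  1.19  0.03] 0.0
0.003 38 sg 1 seed 3.1 [ 0.15  1.03 -0.15  2.29  3.23  0.81  1.8 ] 0.0
0.003 38 sg -1 seed 3.1 [ 0.16  1.03 -0.16  2.29  3.22  0.81 -1.33] 0.0
0.003 38 sg -1 seed 1.6 [ 0.55  1.17 -0.82  2.27  2.63  0.88 -0.51] 0.0
0.003 42 sg -1 seed 0 [ 0.78  1.53 -1.37  2.3   2.42  1.28  0.06] 0.0
0.003 42 sg 1 seed 3.1 [ 0.17  1.07 -0.15  2.33  3.25  0.96  1.81] 0.0
0.003 42 sg -1 seed 3.1 [ 0.18  1.07 -0.16  2.33  3.25  0.96 -1.32] 0.0
0.003 42 sg -1 seed 1.6 [ 0.57  1.22 -0.84  2.31  2.74  0.99 -0.54] 0.0
0.003 48 sg -1 seed 0 [ 0.82  1.65 -1.42  2.35  2.57  1.37  0.11] 0.0
0.003 48 sg 1 seed 3.1 [ 0.19  1.15 -0.16  2.38  3.29  1.18  1.84] 0.0
0.003 48 sg -1 seed 3.1 [ 0.2   1.15 -0.18  2.38  3.28  1.17 -1.28] 0.0
0.003 48 sg -1 seed 1.6 [ 0.59  
[... 260 characters left out ...]
5 sg -1 seed 1.6 [ 0.62  1.39 -0.82  2.4   3.06  1.3  -0.58] 0.0
-0.1 30 sg 1 seed 3.1 [ 0.31  0.45 -0.3   2.34  3.21  0.14  1.78] 0.0
-0.1 30 sg -1 seed 3.1 [ 0.32  0.45 -0.3   2.34  3.18  0.14 -1.34] 0.0
-0.1 30 sg -1 seed 1.6 [ 0.6   0.51 -0.72  2.33  2.04  0.25 -0.21] 0.0
-0.1 38 sg 1 seed 3.1 [ 0.31  0.49 -0.25  2.47  3.33  0.44  1.7 ] 0.0
-0.1 38 sg -1 seed 3.1 [ 0.32  0.49 -0.27  2.46  3.31  0.43 -1.43] 0.0
-0.1 38 sg -1 seed 1.6 [ 0.78  0.63 -1.01  2.44  2.34  0.53 -0.46] 0.0
-0.1 42 sg 1 seed 3.1 [ 0.47  0.54 -0.48  2.52  3.11  0.57  1.93] 0.0
-0.1 42 sg -1 seed 3.1 [ 0.47  0.54 -0.48  2.52  3.11  0.57 -1.21] 0.0
-0.1 42 sg -1 seed 1.6 [ 0.81  0.69 -1.08  2.5   2.45  0.67 -0.55] 0.0
```

>>> {"name": "step_arm", "arguments": {
  "increments": [
    [[-1.5, -0.3, 0], [0.4, -1.3, 2.9]],
    [[-1.5, -0.3, 0], [0, 0, 2.9]],
    [[-1.5, -0.25, 0], [0, 0, 2.9]],
    [[0, 0, -2.5], [0, 0, 0]],
    [[0, 0, -2.5], [0, 0, 0]],
    [[0, 0, -2.5], [0, 0, 0]],
    [[0, 0, -2.5], [0, 0, 0]],
    [[0, 0, -2.5], [0, 0, 0]],
    [[0, 0, -2], [0, 0, 0]],
    [[0, 0, -2], [0, 0, 0]]
  ]
}}

```text
clock: 17.3
tool_pos: [0.439, -0.0678, 0.0874]
eef_rot: [-0.095, 0.996, -0.001, 0.001]
contact_force: [0.9, -0.5, -0.5]
opening: 0.006
finger_force: 0.0
```

```bash
python3 fit.py; python3 - <<'E'
from ik import *
q=np.array([.4,.8,-.4,2.3,2.9,.5,-1.2])
for rx in (-.12,-.105,-.09,-.07,-.05):
  for lean in (20,25,30,34,38,42,46):
    P,A=pose(rx,.042,lean,-1); x,e=ik(P,A,q); 
    if e<2e-3: print(rx,lean,x.round(2))
E
```

```text
[ 0.094  0.761 -0.073  2.225  0.319  0.164  1.487] [ 0.439  -0.0678  0.0874] [[-0.982, -0.189, 0.001], [-0.189, 0.982, -0.001], [-0.001, -0.001, -1.0]]
-0.12 20 [ 0.25  0.92 -0.27  2.39  2.92  0.5  -1.04]
-0.12 25 [ 0.3   0.97 -0.32  2.46  2.96  0.69 -1.05]
-0.12 30 [ 0.42  1.05 -0.51  2.52  2.87  0.89 -0.89]
-0.105 20 [ 0.23  0.92 -0.25  2.35  2.92  0.45 -1.05]
-0.105 25 [ 0.28  0.96 -0.31  2.42  2.95  0.64 -1.05]
-0.105 30 [ 0.32  1.01 -0.36  2.48  3.    0.83 -1.05]
-0.105 34 [ 0.59  1.17 -0.81  2.52  2.67  1.04 -0.59]
-0.09 20 [ 0.21  0.91 -0.24  2.31  2.91  0.41 -1.05]
-0.09 25 [ 0.27  0.95 -0.31  2.38  2.95  0.59 -1.05]
-0.09 30 [ 0.31  1.   -0.35  2.44  2.99  0.78 -1.05]
-0.09 34 [ 0.34  1.05 -0.38  2.49  3.03  0.93 -1.05]
-0.09 38 [ 0.68  1.29 -0.99  2.52  2.62  1.18 -0.43]
-0.07 20 [ 0.19  0.91 -0.22  2.25  2.91  0.36 -1.06]
-0.07 25 [ 0.25  0.94 -0.29  2.32  2.94  0.53 -1.05]
-0.07 30 [ 0.3   0.99 -0.34  2.39  2.98  0.72 -1.05]
-0.07 34 [ 0.32  1.04 -0.37  2.44  3.02  0.87 -1.05]
-0.07 38 [ 0.35  1.09 -0.39  2.48  3.07  1.02 -1.04]
-0.07 42 [ 0.41  1.16 -0.46  2.52  3.07  1.16 -0.97]
-0.05 20 [ 0.17  0.91 -0.2   2.2   2.9   0.3  -1.06]
-0.05 25 [ 0.23  0.94 -0.28  2.27  2.93  0.48 -1.05]
-0.05 30 [ 0.28  0.98 -0.34  2.33  2.97  0.66 -1.06]
-0.05 34 [ 0.31  1.02 -0.37  2.38  3.01  0.8  -1.06]
-0.05 38 [ 0.33  1.07 -0.39  2.43  3.06  0.95 -1.05]
-0.05 42 [ 0.36  1.13 -0.41  2.47  3.1   1.09 -1.04]
-0.05 46 [ 0.38  1.19 -0.42  2.5   3.15  1.24 -1.01]
```

>>> {"name": "step_arm", "arguments": {
  "increments": [
    [[0, 0, -0.6], [0, 0, 0]],
    [[0, 0, -0.6], [0, 0, 0]],
    [[0, 0, -0.6], [0, 0, 0]],
    [[0, 0, -0.6], [0, 0, 0]],
    [[0, 0, -0.6], [0, 0, 0]],
    [[0, 0, -0.6], [0, 0, 0]],
    [[0, 0, -0.5], [0, 0, 0]],
    [[0, 0, -0.2], [0, 0, 0]],
    [[0, 0, 0], [0, 0, 0]],
    [[0, 0, 0], [0, 0, 0]]
  ]
}}

```text
clock: 18.3
tool_pos: [0.4393, -0.0673, 0.0457]
eef_rot: [-0.095, 0.995, -0.001, 0.001]
contact_force: [-0.8, -0.6, 1.3]
opening: 0.004
finger_force: 0.0
```

```bash
python3 fit.py
```

```text
[ 0.06   0.855 -0.02   2.239  0.358  0.048  1.45 ] [ 0.4393 -0.0673  0.0457] [[-0.982, -0.19, 0.002], [-0.19, 0.982, -0.002], [-0.002, -0.002, -1.0]]
```

>>> {"name": "step_arm", "arguments": {
  "increments": [
    [[0.98, 0.19, 0], [0, 0, 0]],
    [[0.98, 0.19, 0], [0, 0, 0]],
    [[0.98, 0.19, 0], [0, 0, 0]],
    [[0.98, 0.2, 0], [0, 0, 0]],
    [[0.98, 0.2, 0], [0, 0, 0]],
    [[0.98, 0.2, 0], [0, 0, 0]],
    [[0.98, 0.19, 0], [0, 0, 0]],
    [[0.98, 0.19, 0], [0, 0, 0]],
    [[0.98, 0.19, 0], [0, 0, 0]],
    [[0.6, 0.12, 0], [0, 0, 0]]
  ]
}}

```text
clock: 19.3
tool_pos: [0.5357, -0.0481, 0.0457]
eef_rot: [-0.095, 0.995, -0.001, 0.002]
contact_force: [-1.1, 0.1, -1.1]
opening: 0.006
finger_force: 0.9
```

```bash
python3 fit.py; python3 - <<'E'
from ik import *
from plant import r
print(r.get_state()['contact_force'])
# path plan: rise, retreat, flip via joint-space interpolation
q0=r.get_state()['q']
P,A=pose(-.11,.16,0,-1); qa,e1=ik(P,A,q0)
P,A=pose(-.105,.15,26,-1); qb,e2=ik(P,A,np.array([.3,.7,-.3,2.4,2.9,.3,-1.1]))
print(qa.round(2),e1,qb.round(2),e2)
for t in np.linspace(0,1,6):
    q=qa+(qb-qa)*t; q[5]+=.25*np.sin(np.pi*t); p,B=FK(q,K); zt=B.as_matrix()[:,2]; print(t,q.round(2),p.round(3),'lean a',np.degrees(np.arcsin(zt@a)).round(1),'lat',np.degrees(np.arcsin(zt@bb)).round(1))
E
```

```text
[ 0.075  0.887 -0.121  1.964  0.319  0.304  1.456] [ 0.5357 -0.0481  0.0457] [[-0.982, -0.19, 0.005], [-0.19, 0.982, -0.001], [-0.004, -0.002, -1.0]]
[-1.0653019   0.09383616 -1.05214211]
[ 0.14  0.66 -0.2   2.    0.26  0.5   1.52] 1.0499726005308574e-07 [ 0.3   0.68 -0.32  2.4   2.93  0.36 -1.07] 4.241296558491618e-08
0.0 [ 0.14  0.66 -0.2   2.    0.26  0.5   1.52] [ 0.502 -0.055  0.16 ] lean a 0.0 lat -0.0
0.2 [ 0.17  0.67 -0.22  2.08  0.79  0.62  1.  ] [ 0.461 -0.155  0.161] lean a -6.0 lat -15.7
0.4 [ 0.2   0.67 -0.25  2.16  1.33  0.68  0.48] [ 0.484 -0.226  0.18 ] lean a 0.4 lat -29.9
0.6000000000000001 [ 0.23  0.67 -0.27  2.24  1.86  0.65 -0.04] [ 0.54  -0.223  0.189] lean a 15.1 lat -31.4
0.8 [ 0.26  0.68 -0.29  2.32  2.4   0.53 -0.55] [ 0.561 -0.147  0.175] lean a 27.2 lat -18.0
1.0 [ 0.3   0.68 -0.32  2.4   2.93  0.36 -1.07] [ 0.507 -0.054  0.15 ] lean a 26.0 lat 0.0
```

```bash
cat > sim.py <<'E'
from ik import *
from plant import r
q=r.get_state()['q'].copy()
def go(rows,pr=True):
    global q
    p,B=FK(q,K)
    for d,w in rows:
        p=p+np.array(d)/100; B=R.from_rotvec(np.radians(w))*B
        q,e=ik(p,B,q,.05)
    if pr:
        zt=B.as_matrix()[:,2]; yt=B.as_matrix()[:,1]; print(q.round(2),'err',round(e,4),'lean',np.degrees(np.arcsin(zt@a)).round(1),'lat',np.degrees(np.arcsin(zt@bb)).round(1),'y.a',(yt@a).round(3))
E
python3 - <<'E'
import sim; from sim import *
go([((-.98,-.19,0.5),(0,0,0))]*5)
for L in (12,18):
    qs=sim.q.copy(); print(L)
    for i in range(6): go([((0,0,0),-L/6*a)],i%2)
    for i in range(10): go([((0,0,0),-3*bb)],i%3==2)
    for i in range(6): go([((0,0,0),L/6*a)],i%2)
    sim.q=qs
E
```

```text
[ 0.09  0.81 -0.1   2.1   0.33  0.24  1.45] err 0.0 lean 0.3 lat -0.1 y.a 0.004
12
[-0.03  0.81  0.    2.12  0.34  0.2   1.41] err 0.0002 lean 0.3 lat -4.1 y.a 0.004
[-0.14  0.82  0.11  2.14  0.35  0.16  1.36] err 0.0001 lean 0.2 lat -8.1 y.a 0.004
[-0.25  0.84  0.22  2.16  0.34  0.13  1.32] err 0.0001 lean 0.2 lat -12.1 y.a 0.004
[ 0.06  0.82 -0.27  2.27  1.83  0.4  -0.18] err 0.0017 lean 8.4 lat -12.0 y.a 0.036
[ 0.22  0.88 -0.52  2.41  2.18  0.7  -0.54] err 0.0005 lean 17.1 lat -12.0 y.a 0.068
[ 0.43  1.06 -0.91  2.52  2.2   1.15 -0.54] err 0.0244 lean 25.9 lat -11.9 y.a 0.097
[ 0.66  1.28 -1.34  2.5   2.05  1.4  -0.25] err 0.0001 lean 27.3 lat -8.1 y.a 0.104
[ 0.72  1.29 -1.36  2.48  2.05  1.32 -0.2 ] err 0.0001 lean 27.3 lat -4.6 y.a 0.104
[ 0.79  1.3  -1.38  2.46  2.04  1.23 -0.15] err 0.0001 lean 27.3 lat -1.0 y.a 0.105
18
[-0.08  0.82  0.06  2.13  0.34  0.18  1.38] err 0.0002 lean 0.2 lat -6.1 y.a 0.004
[-0.25  0.84  0.22  2.16  0.34  0.13  1.32] err 0.0002 lean 0.2 lat -12.1 y.a 0.004
[-0.41  0.89  0.37  2.18  0.33  0.1   1.27] err 0.0002 lean 0.2 lat -18.1 y.a 0.004
[-0.11  0.84 -0.12  2.29  1.87  0.42 -0.31] err 0.0014 lean 8.0 lat -18.0 y.a 0.052
[ 0.03  0.88 -0.36  2.42  2.18  0.73 -0.67] err 0.0005 lean 16.5 lat -18.0 y.a 0.099
[ 0.32  1.08 -0.9   2.52  2.11  1.27 -0.6 ] err 0.0347 lean 25.0 lat -18.0 y.a 0.143
[ 0.58  1.29 -1.35  2.5   2.    1.52 -0.33] err 0.0001 lean 26.0 lat -12.6 y.a 0.158
[ 0.68  1.3  -1.39  2.47  2.    1.41 -0.25] err 0.0001 lean 26.0 lat -7.3 y.a 0.158
[ 0.78  1.32 -1.43  2.44  1.99  1.29 -0.17] err 0.0001 lean 26.0 lat -1.9 y.a 0.158
```

```bash
python3 - <<'E'
import sim; from sim import *
go([((-.98,-.19,0.25),(0,0,0))]*4)
for L in (0,4):
  for st in (1.5,):
    qs=sim.q.copy(); print(L)
    for i in range(3): go([((0,0,0),-L/3*a)],i==2)
    for i in range(16): go([((0,0,0),-st*bb)],i%2)
    for i in range(3): go([((0,0,0),L/3*a)],i==2)
    # push
    for i in range(8): go([((0.98,.194,0),-2*bb)],i%2)
    sim.q=qs
E
```

```text
[ 0.08  0.85 -0.1   2.08  0.33  0.23  1.45] err 0.0001 lean 0.3 lat -0.1 y.a 0.004
0
[ 0.08  0.85 -0.1   2.08  0.33  0.23  1.45] err 0.0 lean 0.3 lat -0.1 y.a 0.004
[ 0.07  0.84 -0.07  2.12  0.34  0.13  1.45] err 0.0001 lean 3.2 lat -0.1 y.a 0.004
[ 0.11  0.84 -0.12  2.16  0.9   0.08  0.9 ] err 0.0243 lean 6.2 lat -0.1 y.a 0.004
[ 0.25  0.85 -0.33  2.19  1.64  0.21  0.18] err 0.0046 lean 8.4 lat 0.2 y.a 0.003
[ 0.36  0.88 -0.51  2.23  1.86  0.34 -0.02] err 0.0009 lean 11.3 lat 0.2 y.a 0.003
[ 0.44  0.91 -0.62  2.27  2.01  0.45 -0.15] err 0.0005 lean 14.3 lat 0.2 y.a 0.003
[ 0.5   0.95 -0.71  2.31  2.12  0.55 -0.24] err 0.0003 lean 17.3 lat 0.2 y.a 0.002
[ 0.55  0.98 -0.78  2.36  2.22  0.64 -0.31] err 0.0002 lean 20.3 lat 0.2 y.a 0.002
[ 0.58  1.02 -0.83  2.4   2.31  0.73 -0.37] err 0.0002 lean 23.2 lat 0.2 y.a 0.002
[ 0.58  1.02 -0.83  2.4   2.31  0.73 -0.37] err 0.0 lean 23.2 lat 0.2 y.a 0.002
[ 0.6   1.06 -0.87  2.4   2.38  0.81 -0.4 ] err 0.0001 lean 27.2 lat 0.2 y.a 0.001
[ 0.61  1.11 -0.9   2.4   2.46  0.88 -0.43] err 0.0001 lean 31.2 lat 0.3 y.a 0.001
[ 0.63  1.15 -0.92  2.39  
[... 603 characters left out ...]
.0004 lean 14.3 lat -3.8 y.a 0.021
[ 0.41  0.93 -0.64  2.34  2.17  0.6  -0.35] err 0.0003 lean 17.2 lat -3.8 y.a 0.024
[ 0.45  0.96 -0.71  2.38  2.26  0.7  -0.43] err 0.0002 lean 20.2 lat -3.8 y.a 0.027
[ 0.48  1.   -0.75  2.43  2.34  0.8  -0.49] err 0.0002 lean 23.2 lat -3.8 y.a 0.03
[ 0.54  1.   -0.77  2.4   2.36  0.71 -0.47] err 0.0 lean 23.2 lat -0.1 y.a 0.03
[ 0.56  1.04 -0.8   2.4   2.43  0.78 -0.5 ] err 0.0001 lean 27.2 lat -0.1 y.a 0.03
[ 0.58  1.08 -0.84  2.4   2.51  0.86 -0.52] err 0.0001 lean 31.2 lat -0.1 y.a 0.029
[ 0.59  1.13 -0.86  2.4   2.58  0.93 -0.54] err 0.0001 lean 35.2 lat -0.1 y.a 0.028
[ 0.6   1.17 -0.88  2.39  2.65  0.99 -0.55] err 0.0001 lean 39.2 lat -0.1 y.a 0.026
```

>>> {"name": "step_arm", "arguments": {
  "increments": [
    [[-0.98, -0.19, 0.25], [0, 0, 0]],
    [[-0.98, -0.19, 0.25], [0, 0, 0]],
    [[-0.98, -0.19, 0.25], [0, 0, 0]],
    [[-0.98, -0.19, 0.25], [0, 0, 0]],
    [[0, 0, 0], [0.29, -1.47, 0]],
    [[0, 0, 0], [0.29, -1.47, 0]],
    [[0, 0, 0], [0.29, -1.47, 0]],
    [[0, 0, 0], [0.29, -1.47, 0]],
    [[0, 0, 0], [0.29, -1.47, 0]],
    [[0, 0, 0], [0.29, -1.47, 0]]
  ]
}}

```text
clock: 20.3
tool_pos: [0.4958, -0.0581, 0.059]
eef_rot: [-0.095, 0.994, 0.005, 0.056]
contact_force: [-0.6, 0.9, 0.4]
opening: 0.002
finger_force: 0.0
```

>>> {"name": "step_arm", "arguments": {
  "increments": [
    [[0, 0, 0], [0.29, -1.47, 0]],
    [[0, 0, 0], [0.29, -1.47, 0]],
    [[0, 0, 0], [0.29, -1.47, 0]],
    [[0, 0, 0], [0.29, -1.47, 0]],
    [[0, 0, 0], [0.29, -1.47, 0]],
    [[0, 0, 0], [0.29, -1.47, 0]],
    [[0, 0, 0], [0.29, -1.47, 0]],
    [[0, 0, 0], [0.29, -1.47, 0]],
    [[0, 0, 0], [0.29, -1.47, 0]],
    [[0, 0, 0], [0.29, -1.47, 0]]
  ]
}}

```text
clock: 21.3
tool_pos: [0.487, -0.0591, 0.057]
eef_rot: [-0.095, 0.984, 0.016, 0.151]
contact_force: [0.2, -0.5, -0.3]
opening: 0.007
finger_force: 0.0
```

```bash
python3 fit.py; python3 - <<'E'
import sim; from sim import *
go([])if 0 else 0
s=r.get_state(); q=s['tool_pos']-np.array([.61,-.0335,0]); print('rx',q@a,'ry',q@bb,'z',q[2],s['contact_force'])
go([((0,0,0),(0,0,0))])
P,A=pose(-.1,.05,23,-1); print('yaw/ori corr',np.degrees((A*R.from_quat(s['eef_rot']).inv()).as_rotvec()).round(2))
E
```

```text
[ 0.505  0.95  -0.707  2.35   2.185  0.572 -0.299] [ 0.487  -0.0591  0.057 ] [[-0.936, -0.192, 0.295], [-0.183, 0.981, 0.059], [-0.301, 0.002, -0.954]]
rx -0.12564370712061781 ry -0.0012591163905410821 z 0.05695704485196593 [ 0.16276974 -0.52934083 -0.34383209]
[ 0.5   0.95 -0.71  2.35  2.19  0.57 -0.3 ] err 0.0 lean 17.5 lat 0.1 y.a 0.002
yaw/ori corr [ 0.96 -5.42  0.13]
```

>>> {"name": "step_arm", "arguments": {
  "increments": [
    [[0.78, 0.16, -0.17], [0.39, -1.96, 0]],
    [[0.78, 0.16, -0.17], [0.39, -1.96, 0]],
    [[0.78, 0.16, -0.17], [0.39, -1.96, 0]],
    [[0.78, 0.16, -0.17], [0.39, -1.96, 0]],
    [[0.78, 0.16, -0.17], [0.39, -1.96, 0]],
    [[0.78, 0.16, -0.17], [0.39, -1.96, 0]],
    [[0.78, 0.16, -0.17], [0.39, -1.96, 0]],
    [[0.78, 0.16, -0.17], [0.39, -1.96, 0]],
    [[0.78, 0.16, -0.17], [0.39, -1.96, 0]],
    [[0.78, 0.16, 0], [0.39, -1.96, 0]]
  ]
}}

```text
clock: 22.3
tool_pos: [0.5641, -0.0429, 0.0409]
eef_rot: [-0.092, 0.943, 0.033, 0.319]
contact_force: [-1.2, -0.3, 0.1]
opening: 0.005
finger_force: 0.9
```

```bash
python3 - <<'E'
import sim; from sim import *
s=r.get_state(); q=s['tool_pos']-np.array([.61,-.0335,0]); print('rx',q@a,'ry',q@bb,'z',q[2],s['contact_force'])
go([((0,0,0),(0,0,0))])
E
```

```text
rx -0.04684870895096508 ry -0.00033214663474717123 z 0.0409086521223501 [-1.17266791 -0.26297448  0.09616447]
[ 0.62  1.21 -0.89  2.4   2.63  1.01 -0.48] err 0.0 lean 37.4 lat 0.1 y.a 0.0
```

>>> {"name": "step_arm", "arguments": {
  "increments": [
    [[0.39, 0.08, 0], [0.14, -0.7, 0]],
    [[0.39, 0.08, 0], [0.14, -0.7, 0]],
    [[0.39, 0.08, 0], [0.14, -0.7, 0]],
    [[0.39, 0.08, 0], [0.14, -0.7, 0]],
    [[0.39, 0.08, 0], [0.14, -0.7, 0]],
    [[0.39, 0.08, 0], [0.14, -0.7, 0]],
    [[0.39, 0.08, 0], [0.14, -0.7, 0]],
    [[0.39, 0.08, 0], [0.14, -0.7, 0]],
    [[0.39, 0.08, 0], [0.14, -0.7, 0]],
    [[0.39, 0.08, 0], [0.14, -0.7, 0]]
  ]
}}

```text
clock: 23.3
tool_pos: [0.6055, -0.0348, 0.0414]
eef_rot: [-0.089, 0.921, 0.038, 0.378]
contact_force: [-1.0, -0.1, -0.4]
opening: 0.001
finger_force: 0.5
```

>>> {"name": "step_arm", "arguments": {
  "increments": [
    [[0.1, 0.02, 0], [0, 0, 0]],
    [[0.1, 0.02, 0], [0, 0, 0]],
    [[0.1, 0.02, 0], [0, 0, 0]],
    [[0.1, 0.02, 0], [0, 0, 0]],
    [[0.1, 0.02, 0], [0, 0, 0]],
    [[0.1, 0.02, 0], [0, 0, 0]],
    [[0.1, 0.02, 0], [0, 0, 0]],
    [[0, 0, 0], [0, 0, 0]],
    [[0, 0, 0], [0, 0, 0]],
    [[0, 0, 0], [0, 0, 0]]
  ]
}}

```text
clock: 24.3
tool_pos: [0.6123, -0.0335, 0.0415]
eef_rot: [-0.089, 0.921, 0.038, 0.378]
contact_force: [-0.7, 0.8, 0.1]
opening: 0.005
finger_force: 0.4
```

```bash
python3 - <<'E'
from h import *
snap('side','s4')
p,d,X=pts('side','s4'); c=p[120:240,270:414]
cv2.imwrite('pics/c5.png',cv2.resize(c,(720,600),interpolation=cv2.INTER_CUBIC)[:,:,::-1])
import sim; from sim import *
s=r.get_state(); q=s['tool_pos']-np.array([.61,-.0335,0]); print('rx',q@a,'ry',q@bb,'z',q[2],s['contact_force'])
go([((0,0,0),(0,0,0))])
E
```

```text
rx 0.0022644141479690595 ry -0.00037644946290774886 z 0.04151734329136578 [-0.33255184 -0.08445489  0.20330029]
[ 0.62  1.28 -0.92  2.34  2.75  1.08 -0.47] err 0.0 lean 44.6 lat 0.1 y.a 0.002
```

View pics/c5.png

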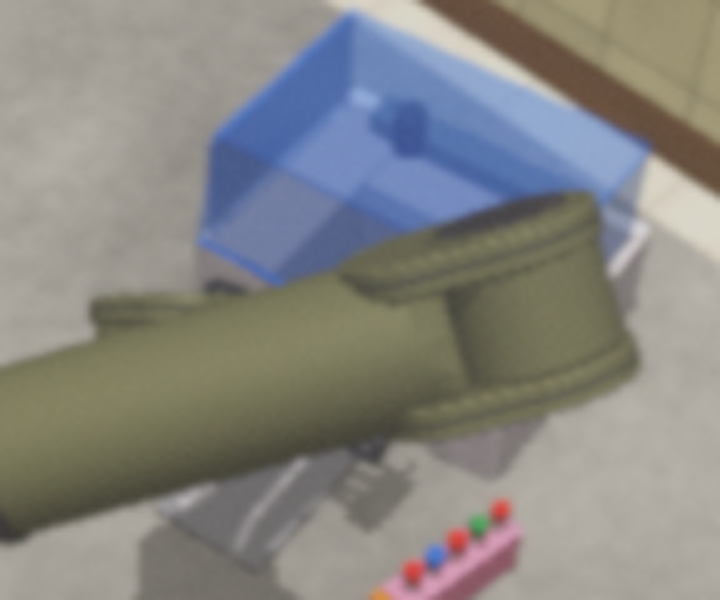

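The forearm hides the lane, with its elbow at crop (540,300), and there is no contact with the cover. I'll creep on until the stop is felt.

>>> {"name": "step_arm", "arguments": {
  "increments": [
    [[0.1, 0.02, 0], [0, 0, 0]],
    [[0.1, 0.02, 0], [0, 0, 0]],
    [[0.1, 0.02, 0], [0, 0, 0]],
    [[0.1, 0.02, 0], [0, 0, 0]],
    [[0.05, 0.01, 0], [0, 0, 0]],
    [[0.05, 0.01, 0], [0, 0, 0]],
    [[0, 0, 0], [0, 0, 0]],
    [[0, 0, 0], [0, 0, 0]],
    [[0, 0, 0], [0, 0, 0]],
    [[0, 0, 0], [0, 0, 0]]
  ]
}}

```text
clock: 25.35
tool_pos: [0.6172, -0.0324, 0.0415]
eef_rot: [-0.089, 0.921, 0.038, 0.378]
contact_force: [-0.9, 0.4, -0.1]
opening: 0.006
finger_force: 0.6
```

>>> {"name": "step_arm", "arguments": {
  "increments": [
    [[0.1, 0.02, 0], [0.1, -0.5, 0]],
    [[0.1, 0.02, 0], [0.1, -0.5, 0]],
    [[0.05, 0.01, 0], [0.1, -0.5, 0]],
    [[0.05, 0.01, 0], [0, 0, 0]],
    [[0.05, 0.01, 0], [0, 0, 0]],
    [[0.05, 0.01, 0], [0, 0, 0]],
    [[0, 0, 0], [0, 0, 0]],
    [[0, 0, 0], [0, 0, 0]],
    [[0, 0, 0], [0, 0, 0]],
    [[0, 0, 0], [0, 0, 0]]
  ]
}}

```text
clock: 26.35
tool_pos: [0.6196, -0.0319, 0.0411]
eef_rot: [-0.089, 0.916, 0.039, 0.389]
contact_force: [-8.1, -2.4, 4.5]
opening: 0.007
finger_force: 4.0
```

>>> {"name": "step_arm", "arguments": {
  "increments": [
    [[0.05, 0.01, 0], [0, 0, 0]],
    [[0.05, 0.01, 0], [0, 0, 0]],
    [[0.05, 0.01, 0], [0, 0, 0]],
    [[0, 0, 0], [0, 0, 0]],
    [[0, 0, 0], [0, 0, 0]],
    [[0, 0, 0], [0, 0, 0]],
    [[0, 0, 0], [0, 0, 0]],
    [[0, 0, 0], [0, 0, 0]],
    [[0, 0, 0], [0, 0, 0]],
    [[0, 0, 0], [0, 0, 0]]
  ]
}}

```text
clock: 27.35
tool_pos: [0.6198, -0.0319, 0.041]
eef_rot: [-0.089, 0.916, 0.039, 0.388]
contact_force: [-12.9, -5.0, 7.4]
opening: 0.008
finger_force: 6.8
```

>>> {"name": "step_arm", "arguments": {
  "increments": [
    [[-0.4, -0.08, 0], [0, 0, 0]],
    [[-0.8, -0.16, 0], [0, 0, 0]],
    [[-0.8, -0.16, 0.2], [0, 0, 0]],
    [[-0.8, -0.16, 0.3], [0, 0, 0]],
    [[-0.8, -0.16, 0.4], [0, 0, 0]],
    [[-0.8, -0.16, 0.4], [-0.39, 1.96, 0]],
    [[-0.8, -0.16, 0.4], [-0.39, 1.96, 0]],
    [[-0.8, -0.16, 0.4], [-0.39, 1.96, 0]],
    [[-0.8, -0.16, 0.4], [-0.39, 1.96, 0]],
    [[0, 0, 0.4], [-0.39, 1.96, 0]]
  ]
}}

```text
clock: 28.35
tool_pos: [0.5528, -0.0451, 0.0705]
eef_rot: [-0.092, 0.947, 0.031, 0.307]
contact_force: [-0.1, 0.1, -0.4]
opening: 0.007
finger_force: 0.0
```

>>> {"name": "step_arm", "arguments": {
  "increments": [
    [[0, 0, 2.5], [0, 0, 0]],
    [[0, 0, 2.5], [0, 0, 0]],
    [[0, 0, 2.5], [0, 0, 0]],
    [[0, 1.5, 2.5], [0, 0, 0]],
    [[0, 3, 2], [0, 0, 0]],
    [[0, 3, 0], [0, 0, 0]],
    [[0, 3, 0], [0, 0, 0]],
    [[0, 3, 0], [0, 0, 0]],
    [[0, 3, 0], [0, 0, 0]],
    [[0, 3, 0], [0, 0, 0]]
  ]
}}

```text
clock: 29.35
tool_pos: [0.5539, 0.151, 0.1905]
eef_rot: [-0.092, 0.946, 0.031, 0.309]
contact_force: [0.9, -0.1, 0.8]
opening: 0.008
finger_force: 0.0
```

```bash
python3 - <<'E'
from h import *
snap('side','s5'); snap('top','t5')
u=cv2.imread('pics/t5.png')[80:230,260:440]; w=cv2.imread('pics/s5.png')[115:265,280:440]
cv2.imwrite('pics/c6.png',np.hstack([cv2.resize(u,(400,333),interpolation=cv2.INTER_CUBIC),cv2.resize(w,(355,333),interpolation=cv2.INTER_CUBIC)]))
E
```

```text
(no output)
```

View pics/c6.png

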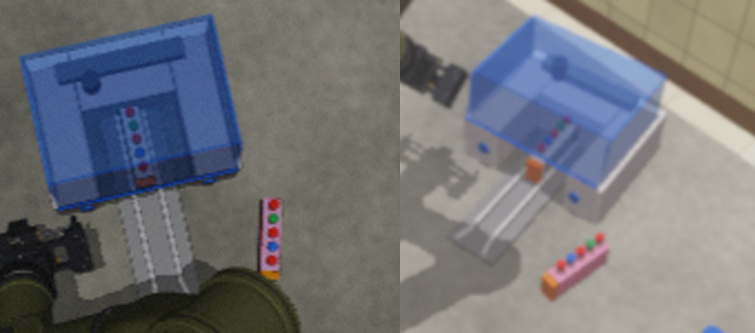

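The top half shows the rack straight in the lane under the cover, with its orange tail at crop (147,182), just inside the edge. The side half shows it upright at (535,168). It stopped dead at the expected depth under 13 N, and the gripper is clear.

```bash
python3 -c "
from plant import r
print(r.finish_job())"
```

```text
the job is handed in; nothing more can be done
None
```

The white rack is in the reader against the stop, upright, with its orange end towards the mouth; it has been let go, the tip box, bottle and plate were not touched, and the job was handed in at about 29 s of the 56 s allowed.

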